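# Unstack the ink tubs into their drip trays

## Task

Take the two stacks of closed ink tubs apart and stand each of the five tubs in the drip tray of its own shape and size, lid up, inside the rim and flat on the tray's floor. Keep every tub upright throughout: none may tip over.

Things in the scene. Friction and masses are not known exactly. Their poses are not given: they have to be found in the camera images.
- tub_round_large: Closed rigid ink tub, white plastic with a flat grey-edged lid, straight sides, round, 68 mm in diameter, 42 mm high, about 200 g (how full it is varies by a third or so). Bottom of one of the two stacks, on a fixed card 2 mm thick. Origin: centre of its underside; z up.
- tub_round_medium: Closed rigid ink tub, white plastic with a flat grey-edged lid, straight sides, round, 50 mm in diameter, 38 mm high, about 100 g (how full it is varies by a third or so). Stands on one of the two wide tubs. Origin: centre of its underside; z up.
- tub_round_small: Closed rigid ink tub, white plastic with a flat grey-edged lid, straight sides, round, 32 mm in diameter, 34 mm high, about 40 g (how full it is varies by a third or so). Top of the three-high stack, on the medium round or the oblong tub. Origin: centre of its underside; z up.
- tub_square: Closed rigid ink tub, white plastic with a flat grey-edged lid, straight sides, square, 64 x 64 mm, 42 mm high, about 220 g (how full it is varies by a third or so). Bottom of one of the two stacks, on a fixed card 2 mm thick. Origin: centre of its underside; z up; x and y along its sides.
- tub_oblong: Closed rigid ink tub, white plastic with a flat grey-edged lid, straight sides, oblong, 56 mm along its own x, 38 mm along its own y, 38 mm high, about 110 g (how full it is varies by a third or so). Stands on one of the two wide tubs. Origin: centre of its underside; z up; x and y along its sides.
- tray_round_large: Shallow bare-aluminium drip tray fixed to the bench, round, inside diameter 88 mm, outside 96 mm; floor 3 mm above the bench, rim 4 mm wide and 7 mm above the bench. Empty at the start; for the round large tub. Origin: centre of its underside, at bench height; z up.
- tray_round_medium: Shallow bare-aluminium drip tray fixed to the bench, round, inside diameter 70 mm, outside 78 mm; floor 3 mm above the bench, rim 4 mm wide and 7 mm above the bench. Empty at the start; for the round medium tub. Origin: centre of its underside, at bench height; z up.
- tray_round_small: Shallow bare-aluminium drip tray fixed to the bench, round, inside diameter 52 mm, outside 60 mm; floor 3 mm above the bench, rim 4 mm wide and 7 mm above the bench. Empty at the start; for the round small tub. Origin: centre of its underside, at bench height; z up.
- tray_square: Shallow bare-aluminium drip tray fixed to the bench, square, inside 84 x 84 mm, outside 92 x 92 mm, sides along its own x and y; floor 3 mm above the bench, rim 4 mm wide and 7 mm above the bench. Empty at the start; for the square tub. Origin: centre of its underside, at bench height; z up.
- tray_oblong: Shallow bare-aluminium drip tray fixed to the bench, oblong, inside 76 mm along its own x and 54 mm along its own y, outside 84 x 62 mm; floor 3 mm above the bench, rim 4 mm wide and 7 mm above the bench. Empty at the start; for the oblong tub. Origin: centre of its underside, at bench height; z up.
Not all that is in view belongs to the job. Leave any red look-alike of the tub_square alone.

How it is judged:
By the outcome, as a careful person would: the job done as asked, in the order asked, and still so for the second after the job is handed in, with the robot touching nothing.
It also fails if it takes over 125 s, if anything falls off the work surface, if the arm or the gripper's body presses on something with over 40 N, if the wrist force passes 120 N, or if a joint passes its speed limit or range.

## Robot

A 6-joint arm with a two-finger parallel gripper is mounted at the origin on the work surface. World frame = base frame: x ahead of the robot, y to its left, z up, the work surface at z = 0. Lengths are in m, angles in rad, forces in N, time in s.
With the tool pointing down it reaches from about 0.275 to 0.875 m from the base axis. Payload 12.5 kg.
Tool frame: the origin (TCP) lies on the centre line of the jaws, within the pads' length; the fingertips stand r.finger_overhang ahead of it and the grasp point (between the pads) lies 3 mm ahead of it (r.finger_overhang is the distance from the TCP to the fingertips, in m); z points along the fingers, y is the line along which they close (so a half turn about z gives the same grasp; the last joint's range is limited). The gripper opens to 85 mm and grips with 20 to 120 N. Pads are 22 mm wide; open, the fingers measure 114 mm over their backs; the gripper's body (76 mm by 85 mm) begins 54 mm behind the grasp point. The pads swing forward as they close: fully open they stand 13 mm farther back than shut.
Start: joints at [-1.329, 0.351, 1.652, -0, 1.139, -0.085], TCP at [0.177, -0.521, 0.224] pointing down, gripper open.
Joint ranges: [-2.75, 2.75], [-0.79, 2.1], [0.01, 2.65], [-1.57, 4.71], [0.07, 3.14], [-2.87, 2.87]. Speed limits (rad/s): [2.22, 2.22, 2.79, 3.14, 3.14, 3.14].

## Interface

Orientations are given as a unit quaternion [x, y, z, w].
In Python, from cell import r, optics gives the robot as it stands. The module is installed in compiled form; this text tells all that it offers. Calls block until the motion is done:
- r.move_to(position, orientation): joint-space move of the TCP to a pose.
- r.move_linear(position, rot=None, vel=0.15): straight line of the TCP; rot=None keeps the orientation; vel is the mean speed in m/s.
- r.set_joints(angles): joint-space move.
- r.set_gripper(opening, squeeze=None): opening from 0.0 (shut) to 1.0 (fully open); squeeze is the grip in N (None keeps the last); returns when the fingers have stopped.
- r.sleep(seconds).
- r.inverse_kinematics(position, orientation): joint angles nearest the present ones, or None.
- optics.get_image(name): name is "side" or "top"; returns a dict with "pixels" (384x512x3 uint8, red, green, blue), "depth" (384x512 float32, m along the optical axis (not along the pixel's ray), 0 where there is no reading), "fx", "fy", "cx", "cy" (pixels), "camera_from_world" (4x4, takes a point from world to camera coordinates). Camera axes: x right, y down, z forward; pixel columns grow to the right and rows downward; lengths in m; the calibration is good to about 2 mm. A picture is of the moment at which its call begins.
A pose or a line that the arm cannot do raises r.PlanningError and nothing moves.
- r.hand_in(): hands the job in; it is judged then, once.
Readings, each from a call of its own:
- r.current_t(): time.
- r.current_q(): joint angles.
- r.current_qvel(): joint speeds.
- r.current_effort(): joint torques, N m.
- r.current_tool_pos(): TCP position.
- r.current_ee_rot(): TCP orientation.
- r.current_contact_force(): force on the tool from outside, world axes, zero at the start.
- r.current_torque(): the same for the moment, N m.
- r.current_opening(): opening from 0.0 (shut) to 1.0 (fully open).
- r.current_finger_force(): force on a finger pad.
Only numpy, scipy, OpenCV 4.12 (cv2) and the standard library are available. Lean on these libraries where they do the work, as an engineer would, in place of code of your own. Each camera call takes 0.05 s, during which the arm holds its last target. There are 200 camera calls.

## Working session

There is one attempt and no reset: what is moved stays moved. The work goes in short steps, each a Python script; the robot and the scene stay as the last script left them, time stands still between calls to the robot, and variables do not carry over. Pictures are saved under pics/ and viewed, at most 14 in all, crops included, and the job is handed in when it is done.

```bash
mkdir -p pics; ls
python3 - <<'E'
from cell import r, optics
import cv2, numpy as np
for n in("top","side"):
    d=optics.get_image(n); cv2.imwrite(f"pics/{n}0.png",cv2.resize(d["pixels"][:,:,::-1],(800,600),interpolation=cv2.INTER_CUBIC))
    np.savez(f"{n}0.npz",**d)
    print(n,d["fx"],d["fy"],d["cx"],d["cy"],np.round(d["camera_from_world"],3).tolist(),(d["depth"]>0).mean())
print(r.finger_overhang,r.current_ee_rot(),r.current_t())
E
```

```text
pics
top 451.65155694647683 451.65155694647683 253.08200732340205 189.6538409597166 [[0.028, -1.0, -0.009, 0.007], [-0.994, -0.027, -0.109, 0.467], [0.109, 0.012, -0.994, 0.924], [0.0, 0.0, 0.0, 1.0]] 0.9960734049479166
side 481.47369808933115 481.47369808933115 250.65274444159846 192.92236231915788 [[-0.705, -0.709, 0.016, 0.316], [-0.519, 0.501, -0.692, 0.291], [0.483, -0.496, -0.721, 1.077], [0.0, 0.0, 0.0, 1.0]] 0.9961903889973959
0.022 [ 9.86680018e-01  1.62672291e-01 -3.36650225e-05 -5.17109357e-04] 0.1
```

View pics/top0.png

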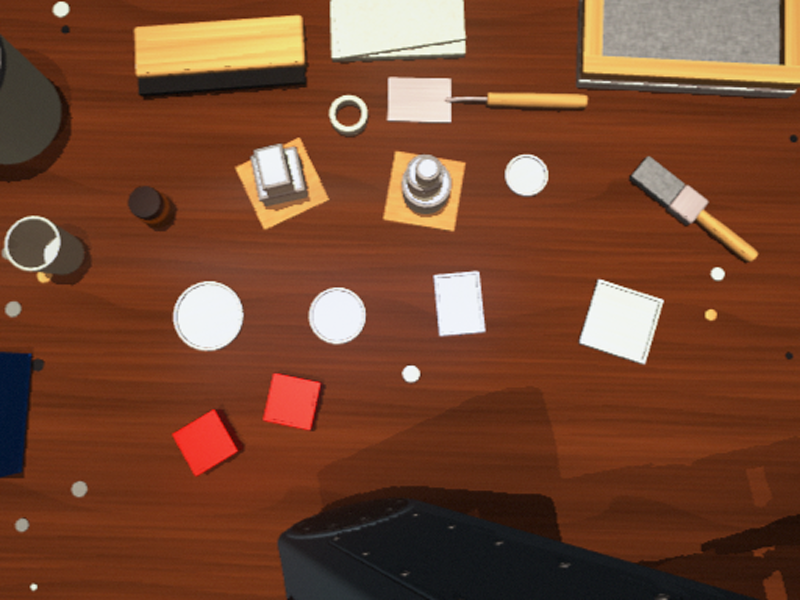

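View pics/side0.png

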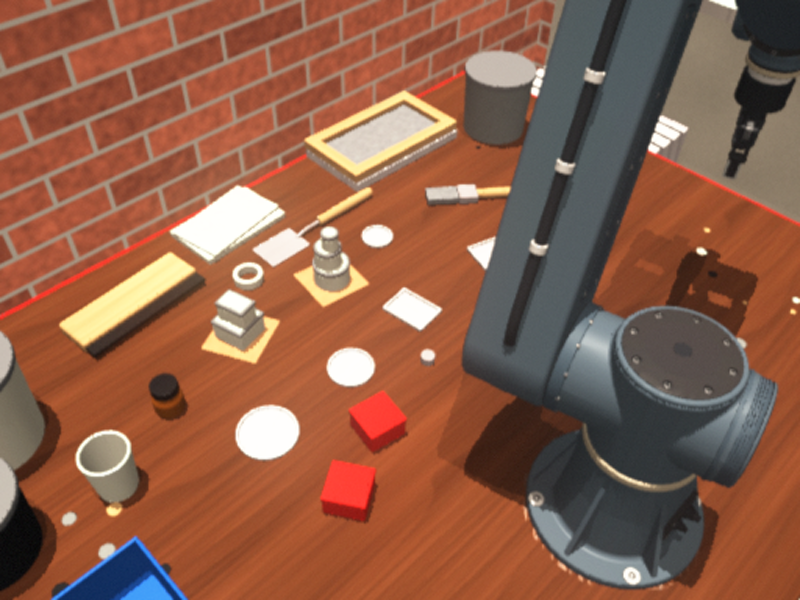

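The top view, in 800x600 pixels, shows the square+oblong stack at (277,172) and the round three-high stack at (427,180). Trays are round large (208,316), round medium (337,316), oblong (459,303), square (622,321) and round small (527,175). The two red blocks at (206,442) and (293,402) are decoys to leave alone. The other white items (tape ring at 348,115, the papers and the dots) don't match any tray.

```bash
cat > vis.py <<'E'
import numpy as np, cv2
def cloud(d):
    v,u=np.mgrid[:384,:512]; z=d["depth"]
    p=np.stack([(u-d["cx"])/d["fx"]*z,(v-d["cy"])/d["fy"]*z,z],-1)
    T=d["camera_from_world"]; return (p-T[:3,3])@T[:3,:3]
def ray(d,uv,h):
    T=d["camera_from_world"]; R=T[:3,:3]; C=-R.T@T[:3,3]
    uv=np.reshape(uv,(-1,2)); w=np.c_[(uv[:,0]-d["cx"])/d["fx"],(uv[:,1]-d["cy"])/d["fy"],np.ones(len(uv))]@R
    return (C+w*((h-C[2])/w[:,2])[:,None])[:,:2]
def lid(d,h,near,rad=.06,tol=.006):
    """lid at height h: blob of pixels at that height near xy; cast its outline onto plane h"""
    P=cloud(d); m=(abs(P[...,2]-h)<tol)&(np.hypot(P[...,0]-near[0],P[...,1]-near[1])<rad)&(d["depth"]>0)
    return shape(d,m.astype(np.uint8),h)
def shape(d,m,h):
    c=max(cv2.findContours(m,cv2.RETR_EXTERNAL,cv2.CHAIN_APPROX_NONE)[0],key=cv2.contourArea)
    q=(ray(d,c,h)*1000).astype(np.float32)
    (x,y),r=cv2.minEnclosingCircle(q); b=cv2.minAreaRect(q)
    return dict(circ=np.round([x,y,2*r],1),rect=np.round([*b[0],*b[1],b[2]],1))
E
python3 - <<'E'
import numpy as np,cv2
from vis import *
for n in("top","side"):
    d=dict(np.load(n+"0.npz")); s=.64
    P=cloud(d)
    if n=="top":
        A=cloud(d)[int(172*s),int(277*s)]; B=cloud(d)[int(172*s),int(427*s)]; print(A,B)
        T={k:(u*s,v*s) for k,(u,v) in dict(L=(208,316),M=(337,316),O=(459,303),Q=(622,321),S=(527,175)).items()}
        g=d["pixels"].min(-1); m=(g>110).astype(np.uint8); lab=cv2.connectedComponents(m)[1]
        print("bench z",np.median(P[200:210,150:160,2]))
        for k,(u,v) in T.items():
            mm=(lab==lab[int(v),int(u)]).astype(np.uint8); print(k,P[int(v),int(u)],shape(d,mm,.007))
    for k,h,c in(("S",.116,B),("M",.082,B),("L",.044,B),("O",.082,A),("Q",.044,A)): print(n,k,lid(d,h,c[:2]))
E
```

```text
[0.61860728 0.17764899 0.08060817] [ 0.61388346 -0.01538192  0.1136446 ]
bench z 0.0017517424156540523
L [0.43563454 0.27781867 0.00280064] {'circ': array([436.2, 277.1,  96.5]), 'rect': array([435.6, 276.7,  94.9,  94.6,   3. ])}
M [0.44047972 0.10130684 0.00281166] {'circ': array([441.1, 100.3,  78.6]), 'rect': array([441.4, 100.9,  75.1,  77.1,   1.6])}
O [ 0.46435991 -0.06558766  0.00386969] {'circ': array([462.7, -65.9, 102.9]), 'rect': array([462.5, -66.3,  85.8,  64.6,   6.7])}
Q [ 0.44471851 -0.29009378  0.00375335] {'circ': array([ 444.2, -287.8,  128.1]), 'rect': array([ 443.9, -287.5,   93.9,   93.3,   73.2])}
S [ 0.64551397 -0.15868062  0.00236121] {'circ': array([ 645.2, -156.9,   60.2]), 'rect': array([ 644.3, -156.8,   58.3,   58.8,    0.7])}
top S {'circ': array([618. , -16.7,  32. ]), 'rect': array([618.2, -16.2,  29.8,  29.1,   1.4])}
top M {'circ': array([622.5, -14. ,  49.8]), 'rect': array([622.1, -14.3,  47.5,  48.4,   1.4])}
top L {'circ': array([619.1, -17.8,  67.5]), 'rect': array([613.1, -19.5,  54.4,  66.7,  13.5])}
top O {'circ': array([625.8, 182.5,  64.5]), 'rect': array([625.6, 183.2,  56.6,  38.1,  15.9])}
top Q {'circ': array([628.4, 182.6,  87.8]), 'rect': array([627.9, 182.9,  64.7,  63.8,  14. ])}
side S {'circ': array([619.8, -12.8,  39.8]), 'rect': array([618.3, -13.9,  30.1,  36.8,  46.2])}
side M {'circ': array([623.6,  -8.2,  57.3]), 'rect': array([621.5,  -6.9,  49.8,  46. ,  33.2])}
side L {'circ': array([619.9, -15.8,  72.2]), 'rect': array([615.4, -13. ,  66.9,  57.4,  64.5])}
side O {'circ': array([628.9, 186.3,  67.5]), 'rect': array([628.7, 185.2,  57.3,  41.2,  16.3])}
side Q {'circ': array([629.5, 185.1,  85.8]), 'rect': array([630.8, 185.9,  68.9,  66.5,  17.4])}
```

Everything is measured: the lid outlines match the stated sizes. Start with the small round tub.

```bash
cat > arm.py <<'E'
import numpy as np
from scipy.spatial.transform import Rotation as Rn
from cell import r, optics
UP=.22; GRIP=.030   # hover height of TCP, TCP above tub underside
def quat(phi):       # pointing down, jaws closing along angle phi (deg); the half turn with the smaller wrist angle
    a=np.radians(phi); y=np.array([np.cos(a),np.sin(a),0]); z=np.array([0,0,-1.])
    return Rn.from_matrix(np.c_[np.cross(y,z),y,z])
def hover(xy,phi):
    o=[]
    for p in(phi,phi+180):
        q=quat(p).as_quat(); j=r.inverse_kinematics([*xy,UP],q)
        if j is not None: o.append((np.abs(np.array(j)-r.current_q()).max(),q))
    r.move_to([*xy,UP],min(o,key=lambda t:t[0])[1])
def pick(xy,phi,base,width,squeeze=40):
    r.set_gripper(min(1,width/.085+.3)); hover(xy,phi)
    r.move_linear([*xy,base+GRIP+.02],vel=.2); r.move_linear([*xy,base+GRIP],vel=.05)
    f=r.current_contact_force(); r.set_gripper(0.,squeeze)
    print("grip mm",r.current_opening()*85,"pad",r.current_finger_force(),"f",np.round(f,1),np.round(r.current_contact_force(),1))
    r.move_linear([*xy,base+GRIP+.01],vel=.05); r.move_linear([*xy,UP],vel=.2)
    print("held mm",r.current_opening()*85,"t",r.current_t())
def place(xy,phi,width,floor=.003):
    hover(xy,phi); r.move_linear([*xy,floor+GRIP+.02],vel=.2); r.move_linear([*xy,floor+GRIP+.002],vel=.05)
    r.sleep(.2); f0=r.current_contact_force()[2]
    for k in range(9):
        z=floor+GRIP+.002-.0005*k; r.move_linear([*xy,z],vel=.02); f=r.current_contact_force()[2]
        if f-f0>2.5: break
    print("down at",round(z-GRIP,4),"dF",round(f-f0,1))
    r.set_gripper(min(1,width/.085+.25)); r.move_linear([*xy,z+.05],vel=.1); r.move_linear([*xy,UP],vel=.25)
    print("t",r.current_t())
E
python3 - <<'E'
from arm import *
from vis import *; import cv2
pick((.618,-.0165),90,.082,.032)
place((.645,-.157),90,.032)
d=optics.get_image("top"); np.savez("top1.npz",**d)
cv2.imwrite("pics/top1.png",cv2.resize(d["pixels"][:,:,::-1],(800,600)))
for k,h,c in(("S",.037,(.645,-.157)),("M",.082,(.622,-.014)),("O",.082,(.626,.183))): print(k,lid(d,h,c,.045))
E
```

```text
grip mm -0.0867820998802465 pad 0.0 f [-0.1  0.3  0.4] [-0.6 -0.4  0. ]
held mm 0.0818800246503305 t 5.5917
down at 0.001 dF 0.7
t 12.0667Traceback (most recent call last):
  File "<stdin>", line 7, in <module>
  File "vis.py", line 13, in lid
    return shape(d,m.astype(np.uint8),h)
  File "vis.py", line 15, in shape
    c=max(cv2.findContours(m,cv2.RETR_EXTERNAL,cv2.CHAIN_APPROX_NONE)[0],key=cv2.contourArea)
ValueError: max() iterable argument is empty
```

View pics/top1.png

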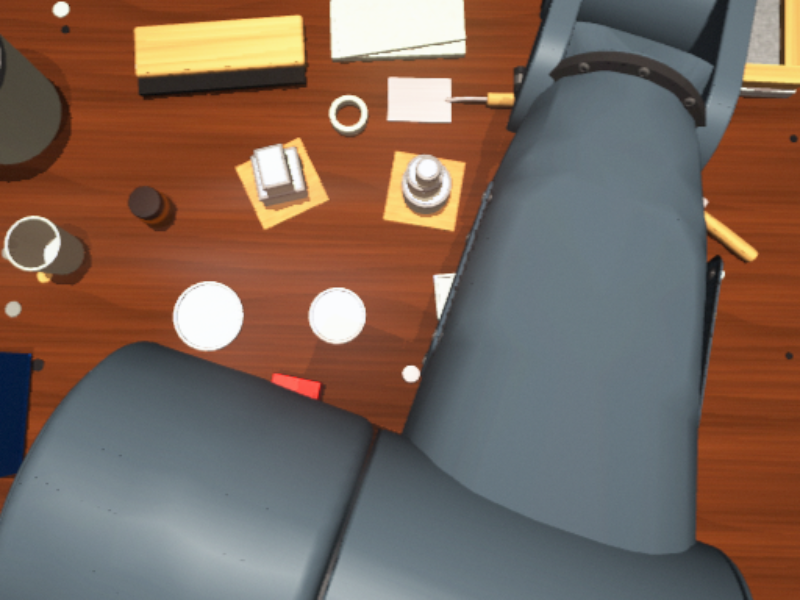

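The jaws shut on nothing. The picture shows the tower untouched at (427,180), so I'll go back to the pre-grasp pose and look.

Run:
```python
from arm import *
import cv2
r.set_gripper(.68); hover((.618,-.0165),90); r.move_linear([.618,-.0165,.150],vel=.2)
print(r.current_tool_pos(),Rn.from_quat(r.current_ee_rot()).as_matrix().round(3).tolist(),r.current_opening(),r.current_t())
d=optics.get_image("side"); np.savez("side2.npz",**d)
T=d["camera_from_world"]
for z in(.150,.128):
    p=T[:3,:3]@np.array([.618,-.0165,z])+T[:3,3]; print(d["fx"]*p[0]/p[2]+d["cx"],d["fy"]*p[1]/p[2]+d["cy"])
cv2.imwrite("pics/side2.png",cv2.resize(d["pixels"][80:230,110:310,::-1],(800,600),interpolation=cv2.INTER_CUBIC))
```

```text
[ 0.61847473 -0.01732939  0.15051208] [[1.0, -0.001, 0.0], [-0.001, -1.0, -0.0], [0.0, 0.0, -1.0]] 0.6784602486893386 13.4667
210.64722262516764 139.3433618503097
211.01114921754478 145.6789661301113
```

View pics/side2.png

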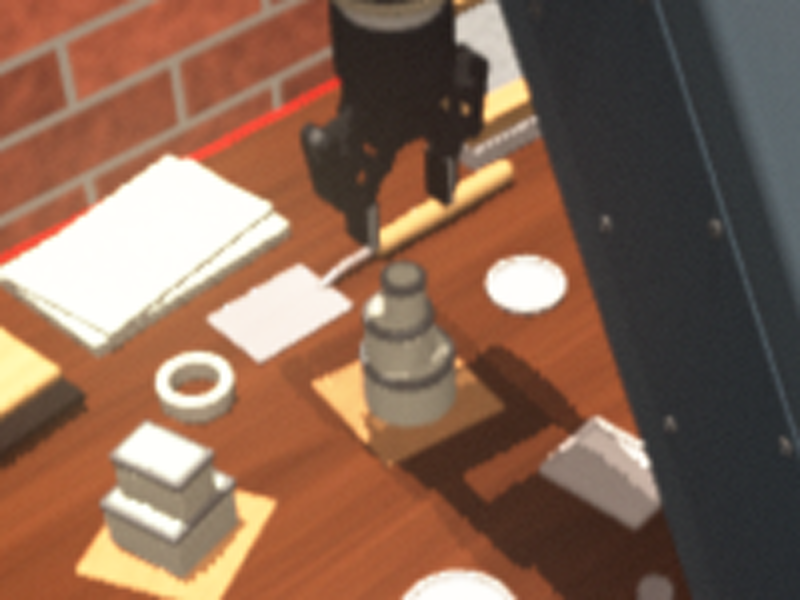

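The side crop shows the finger tips at (370,245) and (440,200). Their midpoint is about 40 crop px above where the TCP data puts the tips (404,262), so I'll locate the fingers from depth.

Run:
```python
import numpy as np
from vis import *
d=dict(np.load("side2.npz")); P=cloud(d)
for (u,v) in((370,238),(372,225),(358,235),(440,190),(447,192),(440,175),(390,15),(380,100),(404,268),(327,150),(470,60)):
    i,j=int(80+v/4),int(110+u/4); print((u,v),P[i,j].round(3),d["pixels"][i,j])
m=(P[...,2]>.12)&(np.hypot(P[...,0]-.618,P[...,1]+.017)<.09)&(P[...,2]<.3)
q=P[m]; print(len(q),q[:,2].min(),np.percentile(q[:,2],2))
for lo in np.arange(.12,.26,.01):
    s=q[(q[:,2]>=lo)&(q[:,2]<lo+.01)]
    if len(s): print(round(lo,2),len(s),s.min(0).round(3),s.max(0).round(3))
```

```text
(370, 238) [0.611 0.018 0.175] [101  89  78]
(372, 225) [0.61  0.015 0.184] [114 102  88]
(358, 235) [0.614 0.025 0.181] [62 51 42]
(440, 190) [ 0.613 -0.046  0.178] [50 38 31]
(447, 192) [ 0.612 -0.049  0.174] [54 43 36]
(440, 175) [ 0.614 -0.048  0.19 ] [51 38 32]
(390, 15) [0.591 0.007 0.348] [123 104  83]
(380, 100) [0.608 0.004 0.276] [46 37 32]
(404, 268) [ 0.622 -0.019  0.12 ] [152 138 115]
(327, 150) [0.609 0.048 0.262] [64 55 47]
(470, 60) [ 0.613 -0.075  0.265] [51 43 40]
1213 0.1200060559674353 0.17137883842857543
0.12 4 [ 0.607 -0.013  0.12 ] [ 0.619 -0.004  0.121]
0.16 17 [ 0.608 -0.056  0.163] [0.631 0.018 0.17 ]
0.17 45 [ 0.606 -0.061  0.17 ] [0.633 0.025 0.179]
0.18 50 [ 0.605 -0.058  0.18 ] [0.63  0.026 0.19 ]
0.19 50 [ 0.607 -0.06   0.19 ] [0.629 0.025 0.2  ]
0.2 46 [ 0.605 -0.077  0.2  ] [0.63  0.035 0.21 ]
0.21 103 [ 0.605 -0.081  0.21 ] [0.632 0.043 0.22 ]
0.22 104 [ 0.602 -0.08   0.22 ] [0.633 0.045 0.23 ]
0.23 140 [ 0.6   -0.083  0.23 ] [0.636 0.047 0.24 ]
0.24 118 [ 0.601 -0.082  0.24 ] [0.634 0.048 0.25 ]
0.25 132 [ 0.597 -0.083  0.25 ] [0.631 0.05  0.26 ]
0.26 214 [ 0.599 -0.085  0.26 ] [0.634 0.051 0.27 ]
```

The tips really sit about 14 mm above the reported TCP, not 22 mm below it. I'll calibrate this with a gentle touch on bare bench.

```bash
cat >> arm.py <<'E'
def touch(xy,z,zmin,step=.001,df=2.5):
    f0=r.current_contact_force()[2]
    while z>zmin:
        z-=step; r.move_linear([*xy,z],vel=.03)
        if r.current_contact_force()[2]-f0>df: break
    return z,r.current_contact_force()[2]-f0,r.current_tool_pos()[2]
E
python3 - <<'E'
from arm import *
xy=(.56,-.15)
r.move_linear([.618,-.0165,UP],vel=.25); r.set_gripper(.45); hover(xy,90)
r.move_linear([*xy,.025],vel=.2); r.sleep(.2)
print(touch(xy,.025,-.05,.002),r.current_t())
r.move_linear([*xy,.01],vel=.1); r.set_gripper(.9); r.sleep(.2)
print(touch(xy,.005,-.05,.002),r.current_t())
r.move_linear([*xy,.1],vel=.2)
E
```

```text
(-0.011000000000000006, np.float64(28.645872811467573), np.float64(-0.008957003923386716)) 20.7333
(-0.019000000000000003, np.float64(19.445866608480937), np.float64(-0.01754172484829277)) 24.8833
```

```bash
cat >> arm.py <<'E'
UP=.17
def grip_h(w): return .007-np.interp(w/.085,[0,.45,.9],[.0045,.0095,.0175])   # from the bench touches: tips 7 mm above underside
def pick(xy,phi,base,w,squeeze=40):
    g=base+grip_h(w); r.set_gripper(min(1,w/.085+.25)); hover(xy,phi)
    r.move_linear([*xy,g+.04],vel=.2); r.move_linear([*xy,g],vel=.06)
    f=r.current_contact_force(); r.set_gripper(0.,squeeze)
    print("grip mm",r.current_opening()*85,"pad",r.current_finger_force(),"f",np.round(f,1),np.round(r.current_contact_force(),1))
    r.move_linear([*xy,g+.01],vel=.05); r.move_linear([*xy,UP],vel=.2)
    print("held mm",r.current_opening()*85,"t",r.current_t())
def place(xy,phi,w,floor=.003):
    g=floor+grip_h(w); hover(xy,phi); r.move_linear([*xy,g+.02],vel=.2); r.move_linear([*xy,g+.003],vel=.06)
    r.sleep(.2); t=touch(xy,g+.003,g-.004,.0005); print("down at",np.round(t[0]-g,4),"dF",t[1])
    r.set_gripper(min(1,w/.085+.25)); r.move_linear([*xy,g+.05],vel=.12); r.move_linear([*xy,UP],vel=.25)
    print("t",r.current_t())
E
python3 - <<'E'
from arm import *
r.move_linear([.56,-.15,UP],vel=.25)
pick((.618,-.0165),90,.082,.032)
if r.current_opening()*85>25: place((.645,-.157),90,.032)
E
```

```text
grip mm 30.985811243228884 pad 39.59441542625427 f [ 0.   0.1 -0. ] [-0.4  0.1  3.6]
held mm 30.72806284973856 t 29.4917
down at 0.0 dF 6.194244752263241
t 34.6833
```

Run:
```python
from arm import *
from vis import *; import cv2
d=optics.get_image("top")
m=lid(d,.082,(.622,-.014)); print(m)
xy=m["circ"][:2]/1000
assert np.hypot(*(xy-[.6225,-.014]))<.005
pick(xy,90,.044,.050)
if r.current_opening()*85>42:
    d=optics.get_image("side"); np.savez("sideM.npz",**d); print("L side",lid(d,.044,(.62,-.017)))
    place((.4415,.1005),90,.050)
    d=optics.get_image("top"); np.savez("top3.npz",**d)
    cv2.imwrite("pics/top3.png",cv2.resize(d["pixels"][:,:,::-1],(800,600)))
```

```text
{'circ': array([622.6, -14.3,  50. ]), 'rect': array([622.1, -14.3,  47.5,  48.4,   1.4])}
grip mm 48.60329551824921 pad 41.40551447868347 f [-0.6  0.7  0.7] [-0.9 -0.4  5.1]
held mm 48.81718250461816 t 38.5417
L side {'circ': array([623.6, -14.2,  74.8]), 'rect': array([621.6, -16.8,  64.7,  73.7,  49.3])}
down at 0.0 dF 13.196179372205071
t 44.0583
```

View pics/top3.png

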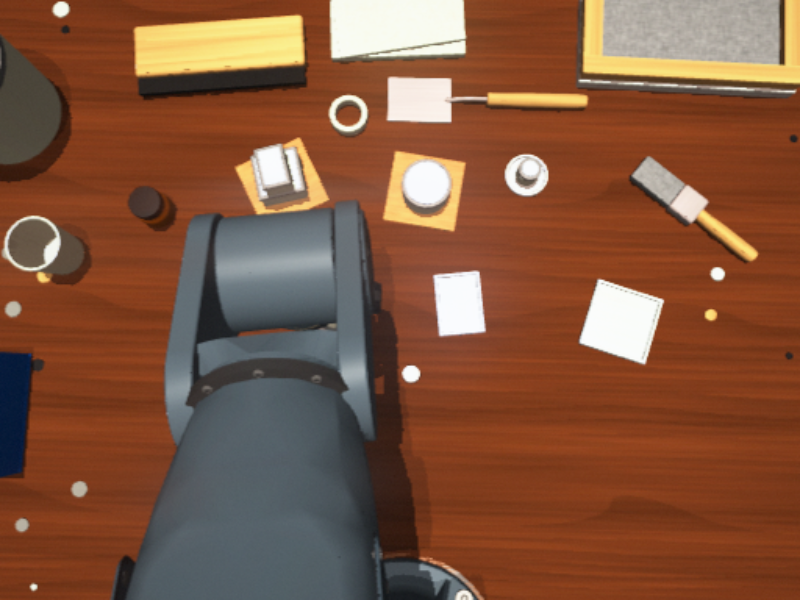

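The large tub now stands alone at (427,184), and the small one stands in its tray at (527,172). Next are the large round and the oblong.

Run:
```python
from arm import *
from vis import *; import cv2
d=dict(np.load("top3.npz"))
m=lid(d,.044,(.62,-.017)); print("L",m); print("S",lid(d,.037,(.645,-.157),.03)); print("O",lid(d,.082,(.626,.183)))
xy=m["circ"][:2]/1000
assert abs(m["circ"][2]-68)<3
pick(xy,90,.002,.068,50)
if r.current_opening()*85>60:
    place((.436,.277),90,.068)
    pick((.6257,.183),105.9,.044,.038)
    if r.current_opening()*85>32:
        place((.4626,-.066),96.7,.038)
        d=optics.get_image("top"); np.savez("top4.npz",**d)
        cv2.imwrite("pics/top4.png",cv2.resize(d["pixels"][:,:,::-1],(800,600)))
        print("L",lid(d,.045,(.436,.277),.05),"\nM",lid(d,.041,(.4415,.1),.04),"\nQ",lid(d,.044,(.628,.183)))
```

```text
L {'circ': array([619.3, -17.7,  67.8]), 'rect': array([619.3, -17.6,  64.4,  67.1,   1.4])}
S {'circ': array([ 644.9, -157.3,   32.2]), 'rect': array([ 6.443e+02, -1.569e+02,  3.050e+01,  2.960e+01,  5.000e-01])}
O {'circ': array([625.8, 182.5,  64.5]), 'rect': array([625.6, 183.1,  56.6,  38.1,  15.9])}
grip mm 66.73190787656608 pad 56.120129227638245 f [0.1 0.4 0.8] [-1.4 -0.3  6.7]
held mm 66.80005343977624 t 48.55
down at 0.0005 dF 6.899989041493419
t 54.2
grip mm 37.47014190001191 pad 40.8820366859436 f [0.5 0.9 0.2] [-0.9  0.7  3.5]
held mm 37.69271380929306 t 58.2583
down at 0.0 dF 12.116647353128254
t 63.9667
L {'circ': array([436.7, 274.8,  68.2]), 'rect': array([436.5, 274.6,  66.5,  66.1,   3.1])} 
M {'circ': array([441.9,  99.2,  49.5]), 'rect': array([442.1,  99.4,  47.1,  48. ,  46.8])} 
Q {'circ': array([628.4, 182.6,  87.8]), 'rect': array([628. , 182.9,  64.9,  63.8,  13.9])}
```

View pics/top4.png

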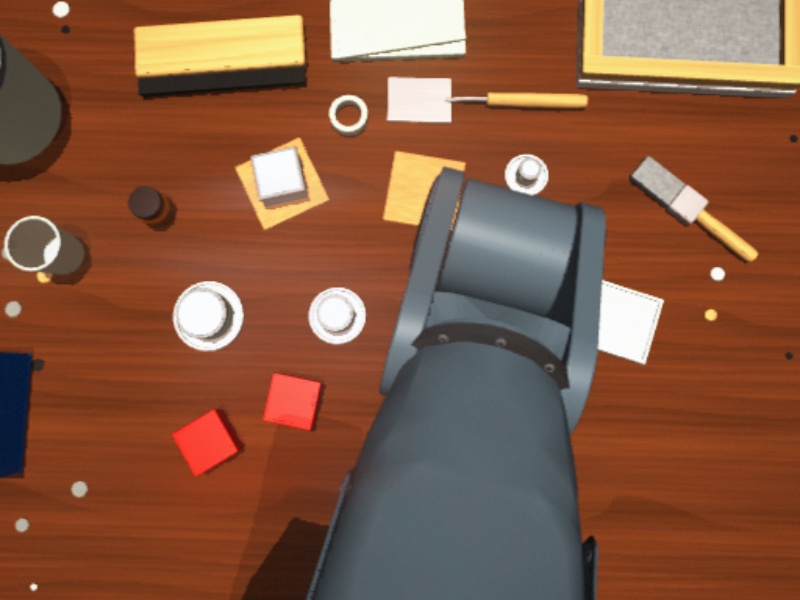

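The large tub sits in its tray at (203,314) and the medium at (336,314), both inside the rim. Last is the square tub at (278,171).

Run:
```python
from arm import *
from vis import *; import cv2
pick((.6282,.1828),103.9,.002,.064,50)
if r.current_opening()*85>57:
    place((.444,-.2875),73.2,.064)
    r.move_linear([.40,-.35,.25],vel=.3); r.set_joints([-1.9,*r.current_q()[1:]])
    d=optics.get_image("top"); np.savez("top5.npz",**d)
    cv2.imwrite("pics/top5.png",cv2.resize(d["pixels"][:,:,::-1],(800,600)))
    print("Q",lid(d,.045,(.444,-.2875)),"\nO",lid(d,.041,(.4626,-.066),.04),r.current_t())
```

```text
grip mm 63.323034676935286 pad 56.47994577884674 f [ 1.  -0.3  0.5] [-1.   0.7  5.3]
held mm 62.62311283333428 t 68.8667
down at 0.0005 dF 4.052920900313342
t 75.075
Q {'circ': array([ 444.6, -287.6,   88. ]), 'rect': array([ 445. , -287.9,   64.6,   64.3,   73.3])} 
O {'circ': array([463.8, -65.7,  64.8]), 'rect': array([463.8, -66.2,  56. ,  38.1,   6.9])} 77.6333
```

View pics/top5.png

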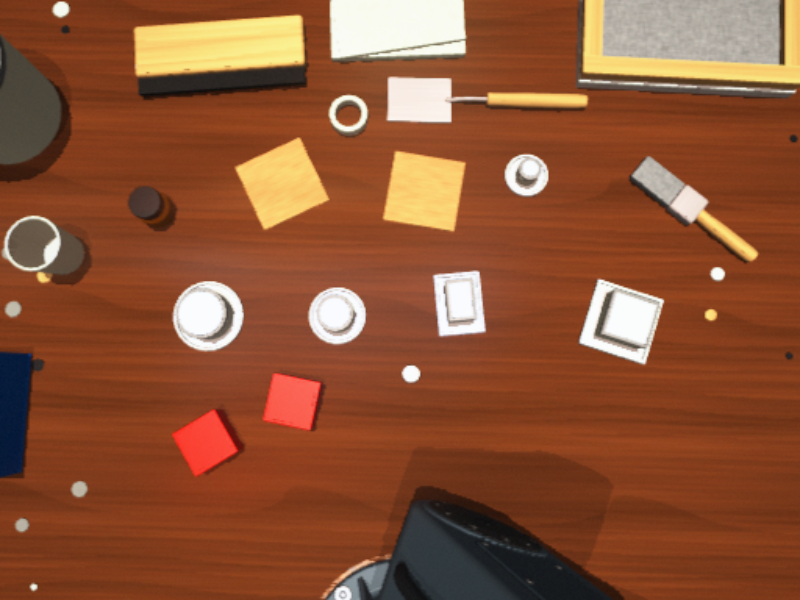

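All five tubs stand centred in their own trays: (203,314), (336,314), (460,300), (629,317) and (528,170). The red blocks are untouched and the arm is clear.

```bash
python3 -c "
from cell import r
r.sleep(.3); print(r.hand_in())"
```

```text
the job is handed in; nothing more can be done
None
```

All five tubs stand upright in their matching trays and the job is handed in at about 78 s of the 125 s allowed; the first grasp missed because the fingertips sat about 26 mm higher than stated, which I corrected by touching the bench, where the fingertips pressed with up to about 29 N.

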